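Set the back-at clock sign to two o'clock

TASK

The shop's "back at" clock sign lies face up on the stand: set it to two o'clock, with the short hand on the 2 mark and the long hand on the 12 mark (the double bar beside the hanging tab). Push the hands round gently from the side with a fingertip, never gripping them; leave the sign lying where it is and do not disturb the things standing round it.

Things in the scene. Friction and masses are not known exactly. Their poses are not given: they have to be found in the camera images.
- clock_sign: loose round wooden board, 210 mm across, 10 mm thick, about 1.4 kg, white face 11 mm above its underside with black hour bars out to 96 mm from the centre, no numerals; the 12 is a double bar beside a 44 mm wide hanging tab that reaches 131 mm from the centre. Origin: centre of the underside, below the hands' pivot (a 10 mm pin, 37 mm high); x to the 12, y to the 9, z up
- short_hand (a joint): angle of the black short (hour) hand, rad: 0 at 12, growing clockwise seen from above, no stops. Lower hand: reaches 54 mm from the pivot (tail 16 mm behind, hub 24 mm across), 16 mm wide, 15 to 23 mm above the sign's underside. Stiff (0.03 N m), stays where left. A finger reaching down to it also meets the long hand if that is in its way
- long_hand (a joint): angle of the black long (minute) hand, rad: 0 at 12, growing clockwise seen from above, no stops. Upper hand: reaches 90 mm from the pivot (tail 16 mm, hub 24 mm across), 11 mm wide, 26 to 34 mm above the sign's underside. Stiff (0.03 N m), stays where left. The two hands pass freely over one another
- short_hand_tip (a point): tip of the short hand, on its centre line, 54 mm from the pivot
- long_hand_tip (a point): tip of the long hand, on its centre line, 90 mm from the pivot
- two_spot (a point): point on the sign's face on the line from the pivot to the 2 mark, 54 mm from the pivot: where the short hand's tip belongs
- twelve_spot (a point): point on the sign's face on the line from the pivot to the 12 mark, 90 mm from the pivot: where the long hand's tip belongs
- spool_navy: bystander: wooden spool with navy thread, 48x49x32 mm, standing left of the sign; origin under its centre
- stamp_b: bystander: dark wooden leather stamp, 22 mm across, 63 mm tall, standing right of the sign; origin under its centre
- thread_block: bystander: beeswax block, 30x46x18 mm, left of the sign, nearer the robot; origin under its centre
- eyelet_tin: bystander: round pale tin, 62 mm across, 23 mm tall, near the front edge to the right; origin under its centre

How it is judged (in metres and radians):
At the end, for the whole second after the job is handed in: The short hand's tip is within 8.5 mm (about 9 degrees) of the line to the 2 mark, the long hand's within 9.5 mm (about 6 degrees) of the 12 mark, both hands at rest, the sign lying flat and still (horizontal distance between short_hand_tip and two_spot below 0.0085 m and horizontal distance between long_hand_tip and twelve_spot below 0.0095 m and velocity of joint short_hand between -0.05 and 0.05 rad/s and velocity of joint long_hand between -0.05 and 0.05 rad/s and angle between clock_sign's own z axis and vertical below 0.03 rad and linear speed of clock_sign below 0.01 m/s); the robot touches nothing.
It fails at once if the sign is pushed more than 30 mm away or lifted off the stand (distance of clock_sign from where it was at the start of the episode above 0.03 m or height (world z) of clock_sign above 0.012 m or angle between clock_sign's own z axis and vertical above 0.15 rad).
It fails at once if the sign or its hands are gripped or pressed hard (over 30 N) (contact force between the fingers and clock_sign above 30 N).
It fails at once if a thing standing round the sign is moved more than 20 mm, lifted or tipped (distance of any of spool_navy, stamp_b, thread_block, eyelet_tin from where it was at the start of the episode above 0.02 m or angle between any of spool_navy, stamp_b, thread_block, eyelet_tin's own z axis and vertical above 0.3 rad).
It also fails if it takes over 69 s, if anything falls off the work surface, if the arm or the gripper's body presses on something with over 40 N, if the wrist force passes 120 N, or if a joint passes its speed limit or range.

ROBOT

A 6-joint arm with a two-finger parallel gripper is mounted at the origin on a cart in front of the work surface, level with it; the furniture and walls round the work are solid. World frame = base frame: x ahead of the robot, y to its left, z up, the work surface at z = 0. Lengths are in mm, angles in degrees, forces in N, time in s.
With the tool pointing down it reaches from about 350 to 800 mm from the base axis. Payload 7.3 kg.
Tool frame: the origin (TCP) lies on the centre line of the jaws, within the pads' length; the fingertips stand env.tip_extent ahead of it and the grasp point (between the pads) lies 3 mm ahead of it (env.tip_extent is the distance from the TCP to the fingertips, in mm); z points along the fingers, x is the direction in which the jaws open and shut, and the axes are right-handed (so a half turn about z gives the same grasp; the last joint's range is limited). The gripper opens to 85 mm and grips with 20 to 120 N. Pads are 22 mm wide; open, the fingers measure 114 mm over their backs; the gripper's body (76 mm by 85 mm) begins 54 mm behind the grasp point. The pads swing forward as they close: fully open they stand 13 mm farther back than shut.
Start: joints at [-78.094, 19.595, 87.324, -0, 73.075, -8.365], TCP at [181.917, -492.492, 253.322] pointing down, gripper open.
Joint ranges: [-145.02, 145.02], [-44.19, 115.74], [2.07, 154.8], [-57.11, 237.11], [16.16, 152.29], [-177.93, 177.93]. Speed limits (degrees/s): [147.25, 147.25, 180, 180, 180, 180].

INTERFACE

Orientations are given as [roll, pitch, yaw] about the fixed x, y, z axes, in that order (R = Rz(yaw) Ry(pitch) Rx(roll)).
In Python, from plant import env gives the robot as it stands.
- The arm moves only by the tool step_arm, never from a script. Its argument "deltas" is a list of rows, each an object of numbers: "jaw": the opening in per cent of the stroke, from 0 (shut) to 100 (fully open); "dx", "dy", "dz": the shift along the tool's x, y, z in mm; "ax", "ay", "az": the turn, a rotation vector about the tool's x, y, z in degrees. In form: [{"jaw": .., "dx": .., "dy": .., "dz": .., "ax": .., "ay": .., "az": ..}, ...]. A call has 1 to 8 rows; each row is the pose to reach, as a shift and turn from the pose measured when the call began, along the tool's axes at that moment; what a row does not reach only later rows make up. A row lasts 1/12 s, in which the tool goes at most 41.7 mm and 7.16 degrees, less where a joint would pass 70% of its speed; a pose out of reach is approached as far as the arm can. A call with a gripper value outside its range is refused whole. The fingers move at their own pace and stop on an object; "newtons" is the grip in N (left out, the last holds). Time passes only in rows, so rows that repeat a pose let the fingers close. It gives the time, the measured TCP pose, the force and the opening at its end, in the units of the state.
- env.state(): the state, without advancing time (a new reading comes with each control period).
- env.get_image(name): name is "side" or "top" or "wrist"; returns a dict with "pixels" (420x560x3 uint8, blue, green, red), "range_z" (420x560 float32, mm along the optical axis (not along the pixel's ray), 0 where there is no reading), "camera_matrix" (3x3 intrinsics, pixels), "pose" (4x4, takes a point from camera to world coordinates); the wrist camera has in their place "T_tool_cam" (4x4, takes a point from camera to tool coordinates, whose origin is the TCP and whose axes are the tool frame's). Camera axes: x right, y up, looking along -z (the intrinsics and any distortion apply to the point x, -y, -z); pixel columns grow to the right and rows downward; lengths in mm; the calibration is good to about 2 mm. A picture is of the moment at which its call begins: read the wrist's pose just before it.
- env.sign_off(): hands the job in, once; it reports no verdict.
The state is a dict: "time_s": time; "joint_pos": joint angles; "dq": joint speeds; "joint_torque": joint torques, N m; "eef_pos": TCP position; "ee_rot": TCP orientation; "ft_force": force on the tool from outside, world axes, zero at the start; "moment": the same for the moment, N m; "grip_width": finger opening in mm.
Only numpy, scipy, OpenCV 4.12 (cv2) and the standard library are available. Lean on these libraries where they do the work, as an engineer would, in place of code of your own. Each camera call takes 0.05 s, during which the arm holds its last target.

## Working session

There is one attempt and no reset: what is moved stays moved. The work goes in short steps, Python scripts to look and compute and a tool call to move; the robot and the scene stay as the last step left them, time stands still between calls to the robot, and variables do not carry over. Pictures are saved under pics/ and viewed, and the job is handed in when it is done.

Besides the shell and the picture viewer there is one more tool, called after "Request:" as name([rows], argument=value, ...), one row to a line, values as JSON. step_arm: Moves the arm, as the interface text tells. Its arguments: {"type":"object","properties":{"deltas":{"type":"array"},"newtons":{"type":"number"}},"required":["deltas"]}

```bash
ls; mkdir -p pics
python3 - <<'E'
from plant import env
import cv2
print(env.state(), env.tip_extent)
for n in ("top","side"):
    im=env.get_image(n); cv2.imwrite(f"pics/{n}0.png",im["pixels"]); print(n,im["camera_matrix"],im["pose"],[k for k in im])
E
```

```text
pics
{'time_s': 0.0, 'joint_pos': array([-7.80950087e+01,  1.96365359e+01,  8.73772418e+01, -5.25958955e-04,
        7.30754664e+01, -8.36564689e+00]), 'dq': array([ 0.00936022,  0.00188158,  0.03467559,  0.08889703, -0.1084683 ,
        0.0114121 ]), 'joint_torque': array([-5.51194335e-04, -4.33675253e+01, -2.46023047e+01, -2.43075492e-04,
        7.76994479e-03,  8.71336454e-06]), 'eef_pos': array([ 181.82588987, -492.11228074,  252.62496997]), 'ee_rot': array([-1.79987513e+02,  8.83677256e-02, -6.97291987e+01]), 'ft_force': array([ 0.36117853, -0.17157205,  0.10900222]), 'moment': array([4.90130832e-02, 9.22311005e-05, 1.37755859e-02]), 'grip_width': 85.42962028609713} 22.0
top [[378.85020073   0.         284.53329671]
 [  0.         378.85020073 206.85754281]
 [  0.           0.           1.        ]] [[-5.46534497e-03  9.91075370e-01 -1.33190623e-01  3.77500623e+02]
 [-9.99814984e-01 -7.87217568e-03 -1.75506772e-02  3.80477841e+01]
 [-1.84425439e-02  1.33070060e-01  9.90935029e-01  9.38722054e+02]
 [ 0.00000000e+00  0.00000000e+00  0.00000000e+00  1.00000000e+00]] ['pixels', 'range_z', 'camera_matrix', 'pose']
side [[530.72770615   0.         275.39569505]
 [  0.         530.72770615 202.32794144]
 [  0.           0.           1.        ]] [[ 8.23595000e-01  2.14431305e-01 -5.25081414e-01 -9.82796889e+01]
 [-5.67175471e-01  3.14319953e-01 -7.61258795e-01 -7.72950256e+02]
 [ 1.80584871e-03  9.24782235e-01  3.80492518e-01  4.86600565e+02]
 [ 0.00000000e+00  0.00000000e+00  0.00000000e+00  1.00000000e+00]] ['pixels', 'range_z', 'camera_matrix', 'pose']
```

View pics/top0.png

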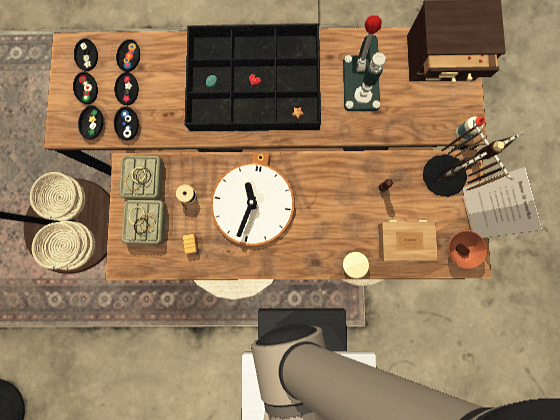

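View pics/side0.png

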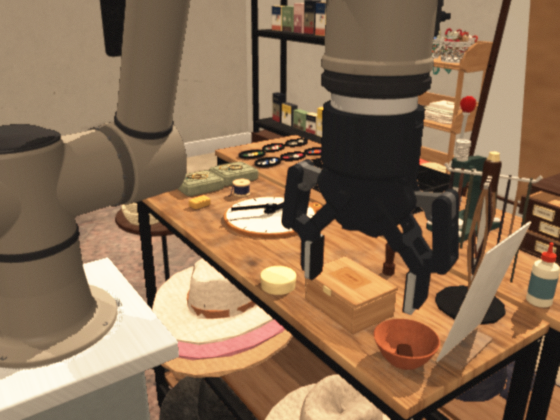

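```bash
cat > h.py <<'E'
import numpy as np, cv2
def world(im,u,v,z,pose=None):
    K=im["camera_matrix"]; P=im["pose"] if pose is None else pose
    d=np.array([(u-K[0,2])/K[0,0],-(v-K[1,2])/K[1,1],-1.0])
    o=P[:3,3]; w=P[:3,:3]@d
    return o+w*(z-o[2])/w[2]
def pix(im,p,pose=None):
    K=im["camera_matrix"]; P=im["pose"] if pose is None else pose
    c=P[:3,:3].T@(np.asarray(p,float)-P[:3,3])
    return K[0,0]*c[0]/-c[2]+K[0,2], K[1,1]*c[1]/c[2]+K[1,2]
E
python3 - <<'E'
from plant import env
from h import *
im=env.get_image("top")
c=im["pixels"][140:260,170:310]; cv2.imwrite("pics/topc.png",cv2.resize(c,None,fx=5,fy=5,interpolation=cv2.INTER_CUBIC))
E
```

```text
(no output)
```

View pics/topc.png

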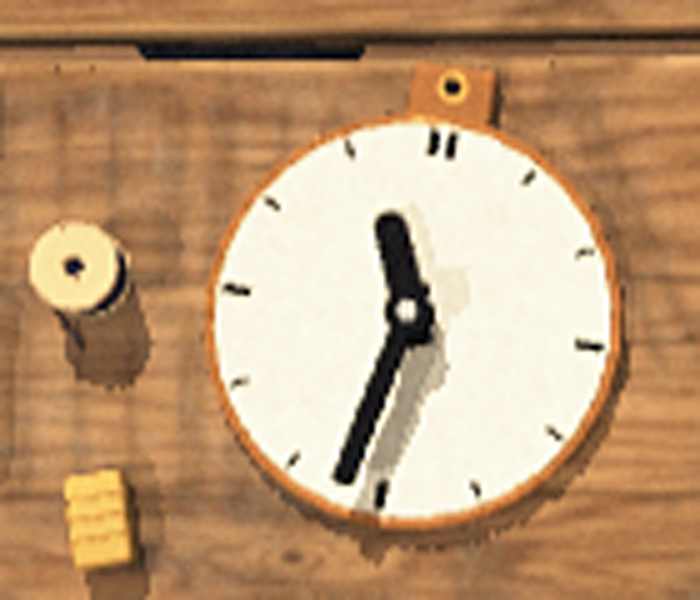

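The crop shows the 12 double bar at (442,145), the 6 bar at (380,493), the pin at (407,310), the short-hand tip at (388,213) and the long-hand tip at (343,484). The spool and the wax block are to the left.

Run:
```python
from plant import env
from h import *
im=env.get_image("top")
w=lambda u,v,z: world(im,170+(u-2)/5,140+(v-2)/5,z)
P={k:w(*v) for k,v in dict(b12=(442,145,11),b6=(380,493,11),b3=(590,346,11),b9=(236,290,11),pin=(407,308,37),tab=(452,88,10),st=(388,213,23),lt=(343,484,34),spool=(74,266,32),wax=(98,505,18),).items()}
for k,v in P.items(): print(k,v.round(1))
h=im["pixels"]; hsv=cv2.cvtColor(h,cv2.COLOR_BGR2HSV)
m=((hsv[...,1]<60)&(hsv[...,2]>180)).astype(np.uint8); m[:140]=0;m[260:]=0;m[:,:205]=0;m[:,300:]=0
cs,_=cv2.findContours(m,cv2.RETR_EXTERNAL,cv2.CHAIN_APPROX_NONE); c=max(cs,key=cv2.contourArea)
e=cv2.fitEllipse(cv2.convexHull(c)); print(e, world(im,*e[0],11).round(1))
C=world(im,*e[0],11)
a=lambda p,q: np.degrees(np.arctan2(*(q-p)[1::-1]))
print("12 dir",a(P['b6'],P['b12']),a(C,P['b12']),a(C,P['tab']),a(P['b3'],P['b9'])-90)
for k in('b12','b6','b3','b9','tab','st','lt'):print(k,np.hypot(*(P[k]-C)[:2]).round(1),a(C,P[k]).round(1),'pin',np.hypot(*(P[k]-P['pin'])[:2]).round(1),a(P['pin'],P[k]).round(1))
for n,u,v,z in(('stamp',387,184,63),('tin',356,265,23)): print(n,world(im,u,v,z))
print(im["range_z"][200:204,230])
```

```text
b12 [599.6 120.5  11. ]
b6 [425.5 150.3  11. ]
b3 [497.3  46.9  11. ]
b9 [526.8 222.9  11. ]
pin [513.1 134.8  37. ]
tab [629.1 115.7  10. ]
st [562.6 146.   23. ]
lt [428.7 165.2  34. ]
spool [535.9 298.2  32. ]
wax [420.2 287.   18. ]
((252.0446319580078, 203.53704833984375), (77.88324737548828, 79.15596771240234), 61.75062561035156) [511.1 135.   11. ]
12 dir -9.695202862891312 -9.273560688706144 -9.280919613304995 -9.509973503098323
b12 89.6 -9.3 pin 87.6 -9.4
b6 87.0 169.9 pin 88.9 170.0
b3 89.1 -98.9 pin 89.3 -100.2
b9 89.3 79.9 pin 89.1 81.2
tab 119.6 -9.3 pin 117.6 -9.4
st 52.7 12.1 pin 50.8 12.7
lt 87.8 159.8 pin 89.7 160.2
stamp [ 547.26342503 -186.52785318   63.        ]
tin [ 359.50668848 -115.21134579   23.        ]
[941.7389 945.3944 943.5388 942.2006]
```

Request:
step_arm([
  {"jaw": 0,"dx": -27,"dy": -30,"dz": 0},
  {"jaw": 0,"dx": -54,"dy": -60,"dz": 0},
  {"jaw": 0,"dx": -81,"dy": -90,"dz": 0},
  {"jaw": 0,"dx": -108,"dy": -120,"dz": 0},
  {"jaw": 0,"dx": -135,"dy": -150,"dz": 0},
  {"jaw": 0,"dx": -162,"dy": -180,"dz": 0},
  {"jaw": 0,"dx": -189,"dy": -210,"dz": 0},
  {"jaw": 0,"dx": -216,"dy": -240,"dz": 0},
], newtons=20)

```text
schema error: expected keys jaw, dx, dy, dz, ax, ay, az
```

Request:
step_arm([
  {"jaw": 0,"dx": -27,"dy": -30,"dz": 0,"ax": 0,"ay": 0,"az": 0},
  {"jaw": 0,"dx": -54,"dy": -60,"dz": 0,"ax": 0,"ay": 0,"az": 0},
  {"jaw": 0,"dx": -81,"dy": -90,"dz": 0,"ax": 0,"ay": 0,"az": 0},
  {"jaw": 0,"dx": -108,"dy": -120,"dz": 0,"ax": 0,"ay": 0,"az": 0},
  {"jaw": 0,"dx": -135,"dy": -150,"dz": 0,"ax": 0,"ay": 0,"az": 0},
  {"jaw": 0,"dx": -162,"dy": -180,"dz": 0,"ax": 0,"ay": 0,"az": 0},
  {"jaw": 0,"dx": -189,"dy": -210,"dz": 0,"ax": 0,"ay": 0,"az": 0},
  {"jaw": 0,"dx": -216,"dy": -240,"dz": 0,"ax": 0,"ay": 0,"az": 0},
], newtons=20)

```text
time_s: 0.87
eef_pos: [332.5, -204.6, 253.2]
ee_rot: [-180.0, 0.0, -69.8]
ft_force: [1.4, -0.7, 0.4]
grip_width: 0.0
```

Request:
step_arm([
  {"jaw": 0,"dx": -27,"dy": -30,"dz": 0,"ax": 0,"ay": 0,"az": 0},
  {"jaw": 0,"dx": -54,"dy": -60,"dz": 0,"ax": 0,"ay": 0,"az": 0},
  {"jaw": 0,"dx": -81,"dy": -91,"dz": 0,"ax": 0,"ay": 0,"az": 0},
  {"jaw": 0,"dx": -108,"dy": -121,"dz": 10,"ax": 0,"ay": 0,"az": 0},
  {"jaw": 0,"dx": -135,"dy": -151,"dz": 20,"ax": 0,"ay": 0,"az": 0},
  {"jaw": 0,"dx": -162,"dy": -181,"dz": 30,"ax": 0,"ay": 0,"az": 0},
  {"jaw": 0,"dx": -189,"dy": -211,"dz": 40,"ax": 0,"ay": 0,"az": 0},
  {"jaw": 0,"dx": -216,"dy": -241,"dz": 50,"ax": 0,"ay": 0,"az": 0},
])

```text
time_s: 1.53
eef_pos: [484.4, 83.6, 202.9]
ee_rot: [-180.0, 0.0, -69.7]
ft_force: [1.4, -0.1, 1.1]
grip_width: -0.0
```

Request:
step_arm([
  {"jaw": 0,"dx": -20,"dy": -25,"dz": 20,"ax": 0,"ay": 0,"az": 0},
  {"jaw": 0,"dx": -40,"dy": -50,"dz": 40,"ax": 0,"ay": 0,"az": 0},
  {"jaw": 0,"dx": -60,"dy": -70,"dz": 60,"ax": 0,"ay": 0,"az": 0},
  {"jaw": 0,"dx": -72,"dy": -83,"dz": 80,"ax": 0,"ay": 0,"az": 0},
  {"jaw": 0,"dx": -72,"dy": -83,"dz": 80,"ax": 0,"ay": 0,"az": 0},
])

```text
time_s: 1.95
eef_pos: [536.1, 182.4, 118.6]
ee_rot: [179.7, 0.1, -69.6]
ft_force: [-0.8, -0.4, -0.0]
grip_width: 0.2
```

Run:
```python
from plant import env
from h import *
s=env.state(); print(s["time_s"],s["eef_pos"],s["ee_rot"],s["joint_pos"],env.tip_extent)
for n in ("wrist","side","top"):
    im=env.get_image(n); cv2.imwrite(f"pics/{n}1.png",im["pixels"])
    if n=="wrist": print(im["T_tool_cam"],im["camera_matrix"])
```

```text
1.95 [536.11632427 182.43440747 118.5689227 ] [ 1.79687496e+02  1.20917427e-01 -6.95729617e+01] [1.10041033e+01 3.18649430e+01 9.05521204e+01 8.04047677e-02
 5.79110459e+01 8.05338263e+01] 22.0
[[ 9.99999128e-01  1.11381800e-03  7.09376672e-04 -6.19468065e-01]
 [ 1.28347162e-03 -9.46162584e-01 -3.23689229e-01 -8.45487699e+01]
 [ 3.10654777e-04  3.23689858e-01 -9.46163189e-01 -1.20682063e+02]
 [ 0.00000000e+00  0.00000000e+00  0.00000000e+00  1.00000000e+00]] [[298.64057863   0.         277.72888612]
 [  0.         298.64057863 210.75466927]
 [  0.           0.           1.        ]]
```

View pics/wrist1.png

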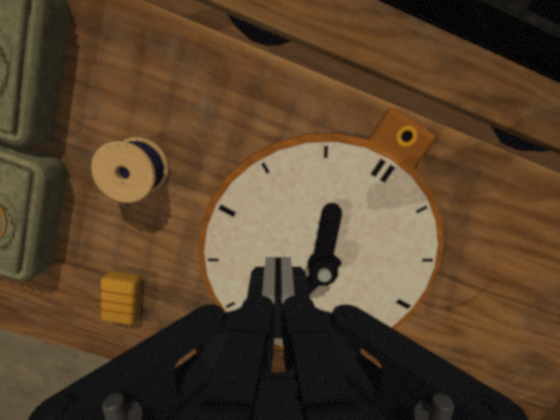

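View pics/side1.png

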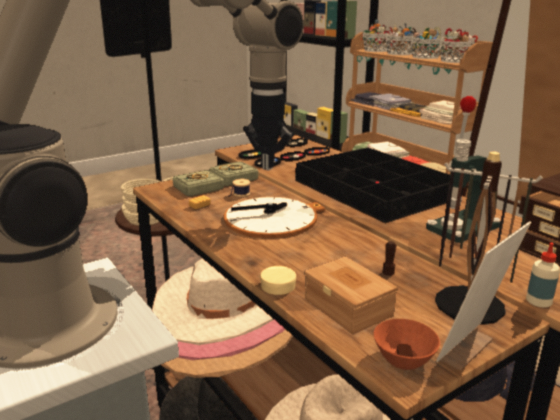

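Wrist: shut fingertips show as the grey pads at about (264–292, 257–300); short hand at (328,210)-(322,270), clear of the fingers. I'll measure the fingertip in the tool frame using depth.

Run:
```python
from plant import env
from h import *
im=env.get_image("wrist"); K=im["camera_matrix"];T=im["T_tool_cam"];r=im["range_z"]
def pt(u,v):
    d=r[v,u]; return (T@np.array([(u-K[0,2])/K[0,0]*d,-(v-K[1,2])/K[1,1]*d,-d,1]))[:3]
for v in (259,263,270,280,290,298): print(v,[pt(u,v).round(0).tolist() for u in (254,258,262,266,272,285,290,294,298,302)])
c=im["pixels"][180:340,180:380]; cv2.imwrite("pics/wc.png",cv2.resize(c,None,fx=4,fy=3.7))
```

```text
259 [[-22.0, 40.0, 113.0], [-18.0, 39.0, 112.0], [-15.0, 39.0, 112.0], [-7.0, -12.0, 16.0], [-4.0, -12.0, 16.0], [3.0, -12.0, 15.0], [5.0, -13.0, 14.0], [13.0, 40.0, 112.0], [17.0, 40.0, 113.0], [20.0, 35.0, 104.0]]
263 [[-22.0, 43.0, 112.0], [-18.0, 43.0, 111.0], [-15.0, 44.0, 113.0], [-7.0, -12.0, 11.0], [-4.0, -12.0, 12.0], [3.0, -11.0, 13.0], [5.0, -13.0, 10.0], [13.0, 43.0, 111.0], [17.0, 44.0, 112.0], [20.0, 44.0, 113.0]]
270 [[-13.0, -8.0, 11.0], [-11.0, -8.0, 11.0], [-9.0, -8.0, 11.0], [-6.0, -12.0, 5.0], [-3.0, -12.0, 4.0], [3.0, -12.0, 4.0], [5.0, -12.0, 4.0], [7.0, -8.0, 12.0], [9.0, -8.0, 11.0], [11.0, -8.0, 11.0]]
280 [[-12.0, -8.0, 2.0], [-10.0, -8.0, 2.0], [-8.0, -8.0, 2.0], [-6.0, -12.0, -5.0], [-3.0, -12.0, -4.0], [3.0, -12.0, -4.0], [5.0, -12.0, -5.0], [7.0, -8.0, 1.0], [9.0, -8.0, 2.0], [11.0, -8.0, 2.0]]
290 [[-11.0, -9.0, -7.0], [-10.0, -8.0, -7.0], [-7.0, -12.0, -11.0], [-6.0, -11.0, -11.0], [-3.0, -12.0, -12.0], [2.0, -12.0, -12.0], [4.0, -12.0, -12.0], [7.0, -8.0, -6.0], [8.0, -8.0, -7.0], [10.0, -7.0, -5.0]]
298 [[-10.0, -14.0, -20.0], [-8.0, -15.0, -22.0], [-7.0, -15.0, -21.0], [-5.0, -13.0, -19.0], [-3.0, -11.0, -16.0], [2.0, -10.0, -15.0], [4.0, -13.0, -19.0], [6.0, -15.0, -22.0], [7.0, -15.0, -22.0], [9.0, -15.0, -22.0]]
```

View pics/wc.png

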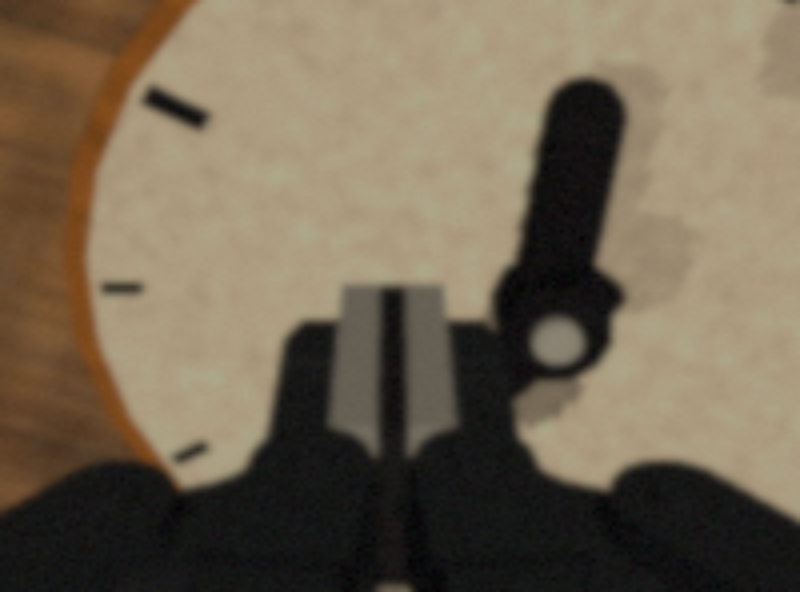

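```bash
cat >> h.py <<'E'
C=np.array([512.5,135.0])
def target(az,half,r,yaw,hx=7.5,hy=11.0,gap=0):
    "finger centre touching ccw side of a hand at world azimuth az"
    a=np.radians(az); u=np.array([np.cos(a),np.sin(a)]); n=np.array([-u[1],u[0]])
    th=np.radians(az+90-yaw)
    d=half+hx*abs(np.cos(th))+hy*abs(np.sin(th))+gap
    return C+r*u+d*n
def rel(p,pos,yaw):
    y=np.radians(yaw); e=np.asarray(p)-np.asarray(pos)[:2]
    return np.array([e@[np.cos(y),np.sin(y)], e@[np.sin(y),-np.cos(y)]])
E
python3 - <<'E'
from plant import env
from h import *
s=env.state(); pos=s["eef_pos"]; yaw=s["ee_rot"][2]; print(s["time_s"],pos)
print(rel(target(12.4,8,38,yaw,gap=12),pos,yaw).round(1))
for az in (12.4,4,-4,-12,-20,-28,-36,-44,-52,-60,-69.4): print(az,target(az,8,38,yaw).round(0),rel(target(az,8,38,yaw),pos,yaw).round(1))
E
```

```text
2.15 [537.45236735 179.20338414 123.88476606]
[ 9.4 -2.9]
12.4 [546. 160.] [21.3 -1.3]
4 [549. 156.] [25.9 -2.9]
-4 [552. 152.] [30.8 -3.9]
-12 [554. 147.] [36.  -4.2]
-20 [555. 142.] [41.5 -3.8]
-28 [556. 136.] [47.1 -2.4]
-36 [556. 130.] [52.6 -0.1]
-44 [555. 124.] [57.9  3.1]
-52 [552. 118.] [62.7  7.3]
-60 [549. 112.] [66.9 12.4]
-69.4 [544. 106.] [70.7 19.4]
```

Request:
step_arm([
  {"jaw": 0,"dx": 0,"dy": 0,"dz": 20,"ax": 0,"ay": 0,"az": 0},
  {"jaw": 0,"dx": 0,"dy": 0,"dz": 40,"ax": 0,"ay": 0,"az": 0},
  {"jaw": 0,"dx": 0,"dy": 0,"dz": 60,"ax": 0,"ay": 0,"az": 0},
  {"jaw": 0,"dx": 0,"dy": 0,"dz": 70,"ax": 0,"ay": 0,"az": 0},
  {"jaw": 0,"dx": 0,"dy": 0,"dz": 74,"ax": 0,"ay": 0,"az": 0},
  {"jaw": 0,"dx": 0,"dy": 0,"dz": 77,"ax": 0,"ay": 0,"az": 0},
  {"jaw": 0,"dx": 0,"dy": 0,"dz": 78,"ax": 0,"ay": 0,"az": 0},
  {"jaw": 0,"dx": 0,"dy": 0,"dz": 78,"ax": 0,"ay": 0,"az": 0},
])

```text
time_s: 2.82
eef_pos: [538.1, 179.2, 46.8]
ee_rot: [-179.8, -0.0, -69.8]
ft_force: [0.3, 0.4, 0.8]
grip_width: 0.2
```

Request:
step_arm([
  {"jaw": 0,"dx": 0,"dy": 0,"dz": 3,"ax": 0,"ay": 0,"az": 0},
  {"jaw": 0,"dx": 0,"dy": 0,"dz": 6,"ax": 0,"ay": 0,"az": 0},
  {"jaw": 0,"dx": 0,"dy": 0,"dz": 7,"ax": 0,"ay": 0,"az": 0},
  {"jaw": 0,"dx": 0,"dy": 0,"dz": 7,"ax": 0,"ay": 0,"az": 0},
])

```text
time_s: 3.15
eef_pos: [538.0, 179.2, 39.6]
ee_rot: [-179.9, -0.0, -69.8]
ft_force: [-0.6, -0.3, 0.1]
grip_width: 0.1
```

Run:
```python
from plant import env
from h import *
s=env.state(); pos=s["eef_pos"]; yaw=s["ee_rot"][2]; print(s["time_s"],pos,yaw,s["ft_force"])
for az in (12.4,4,-4,-12,-20,-28,-36,-44,-52,-60,-69.4): print(az,rel(target(az,8,38,yaw),pos,yaw).round(1))
a=env.get_image("side")["pixels"][120:260,200:360]; b=env.get_image("wrist")["pixels"][150:350,160:440]
a=cv2.resize(a,(640,560),interpolation=cv2.INTER_CUBIC); cv2.imwrite("pics/s2.png",a); cv2.imwrite("pics/w2.png",cv2.resize(b,None,fx=2.5,fy=2.5))
```

```text
3.15 [537.98749717 179.17097977  39.63582347] -69.77735259575927 [-0.5883415 -0.2782678  0.0638158]
12.4 [21.  -0.8]
4 [25.7 -2.4]
-4 [30.6 -3.4]
-12 [35.8 -3.7]
-20 [41.3 -3.3]
-28 [46.9 -1.9]
-36 [52.4  0.3]
-44 [57.7  3.6]
-52 [62.5  7.8]
-60 [66.7 12.9]
-69.4 [70.5 19.9]
```

View pics/s2.png

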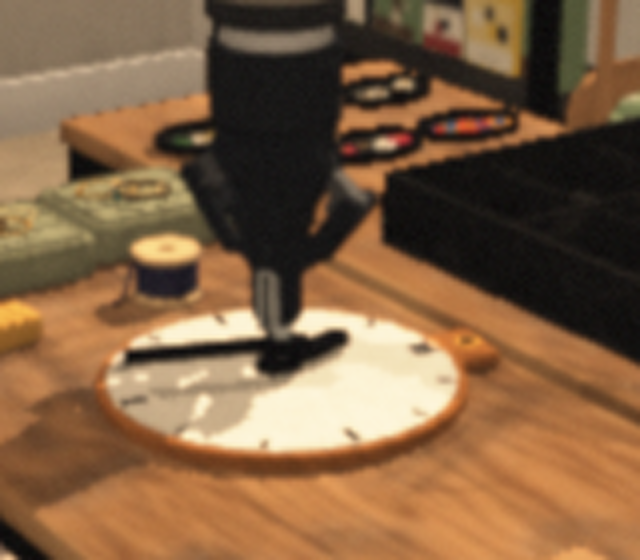

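View pics/w2.png

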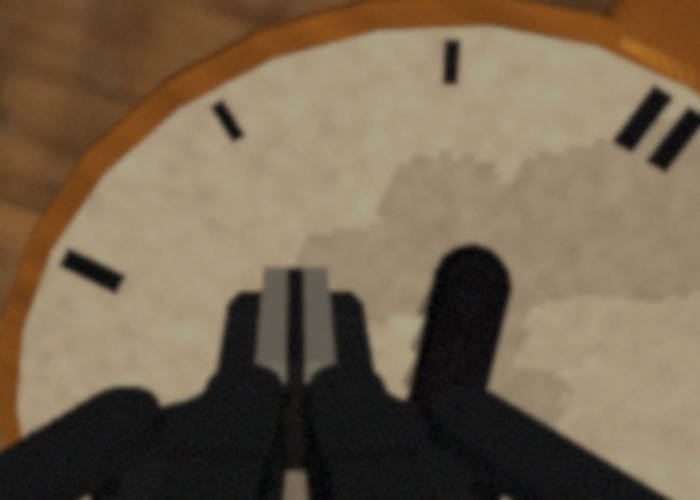

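Fingertip is next to the short hand, just above the face, no contact force. Now sweep the short hand clockwise.

Request:
step_arm([
  {"jaw": 0,"dx": 8,"dy": 0,"dz": 0,"ax": 0,"ay": 0,"az": 0},
  {"jaw": 0,"dx": 15,"dy": -1,"dz": 0,"ax": 0,"ay": 0,"az": 0},
  {"jaw": 0,"dx": 21,"dy": -1,"dz": 0,"ax": 0,"ay": 0,"az": 0},
  {"jaw": 0,"dx": 26,"dy": -2.5,"dz": 0,"ax": 0,"ay": 0,"az": 0},
  {"jaw": 0,"dx": 31,"dy": -3.5,"dz": 0,"ax": 0,"ay": 0,"az": 0},
  {"jaw": 0,"dx": 36,"dy": -3.5,"dz": 0,"ax": 0,"ay": 0,"az": 0},
  {"jaw": 0,"dx": 41,"dy": -3.5,"dz": 0,"ax": 0,"ay": 0,"az": 0},
  {"jaw": 0,"dx": 47,"dy": -2,"dz": 0,"ax": 0,"ay": 0,"az": 0},
])

```text
time_s: 3.92
eef_pos: [556.6, 135.5, 39.8]
ee_rot: [-179.8, -0.0, -69.8]
ft_force: [0.2, 1.9, -0.6]
grip_width: 0.0
```

Run:
```python
from plant import env
from h import *
s=env.state(); pos=s["eef_pos"]; yaw=s["ee_rot"][2]; print(s["time_s"],pos,yaw,s["ft_force"])
for az in (-20,-28,-36,-44,-52,-60,-64,-69.4): print(az,rel(target(az,8,38,yaw),pos,yaw).round(1))
a=env.get_image("side")["pixels"][120:260,200:360]; b=env.get_image("wrist")["pixels"][150:350,160:440]
a=cv2.resize(a,(640,560),interpolation=cv2.INTER_CUBIC); cv2.imwrite("pics/s3.png",a); cv2.imwrite("pics/w3.png",cv2.resize(b,None,fx=2.5,fy=2.5))
```

```text
3.9167 [556.58718881 135.4660246   39.82223788] -69.77041145126071 [ 0.2108331   1.91285818 -0.60502975]
-20 [-6.2 -0.9]
-28 [-0.6  0.4]
-36 [4.9 2.7]
-44 [10.2  5.9]
-52 [15.  10.2]
-60 [19.2 15.3]
-64 [21.  18.1]
-69.4 [23.1 22.2]
```

View pics/w3.png

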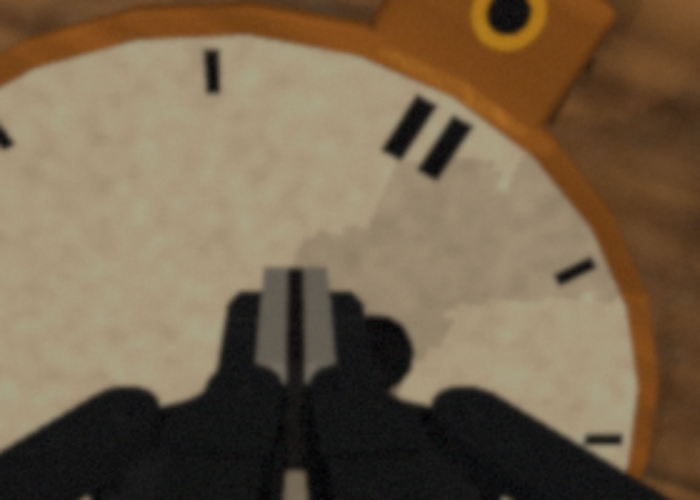

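The hand is turning ahead of the finger (tip at about (385,350)); force is about 2 N. Continue to near -64°.

Request:
step_arm([
  {"jaw": 0,"dx": 5,"dy": 2.5,"dz": 0,"ax": 0,"ay": 0,"az": 0},
  {"jaw": 0,"dx": 10,"dy": 6,"dz": 0,"ax": 0,"ay": 0,"az": 0},
  {"jaw": 0,"dx": 15,"dy": 10,"dz": 0,"ax": 0,"ay": 0,"az": 0},
  {"jaw": 0,"dx": 19,"dy": 15,"dz": 0,"ax": 0,"ay": 0,"az": 0},
  {"jaw": 0,"dx": 21,"dy": 18,"dz": 0,"ax": 0,"ay": 0,"az": 0},
  {"jaw": 0,"dx": 21,"dy": 18,"dz": 0,"ax": 0,"ay": 0,"az": 0},
])

```text
time_s: 4.52
eef_pos: [546.3, 108.0, 39.8]
ee_rot: [-179.9, -0.0, -69.9]
ft_force: [0.8, 0.1, 0.5]
grip_width: 0.0
```

Run:
```python
from plant import env
from h import *
s=env.state(); pos=s["eef_pos"]; yaw=s["ee_rot"][2]; print(s["time_s"],pos,yaw,s["ft_force"])
for az in (-60,-64,-69.4): print(az,rel(target(az,8,38,yaw),pos,yaw).round(1))
a=env.get_image("top")["pixels"][140:260,170:310]; b=env.get_image("wrist")["pixels"][150:350,160:440]
a=cv2.resize(a,None,fx=5,fy=5,interpolation=cv2.INTER_CUBIC); cv2.imwrite("pics/t4.png",a); cv2.imwrite("pics/w4.png",cv2.resize(b,None,fx=2.5,fy=2.5))
```

```text
4.5167 [546.28194787 107.99421398  39.80090856] -69.86153733987183 [0.78648486 0.07237547 0.54230134]
-60 [-3.  -3.9]
-64 [-1.2 -1.1]
-69.4 [0.9 3.1]
```

View pics/w4.png

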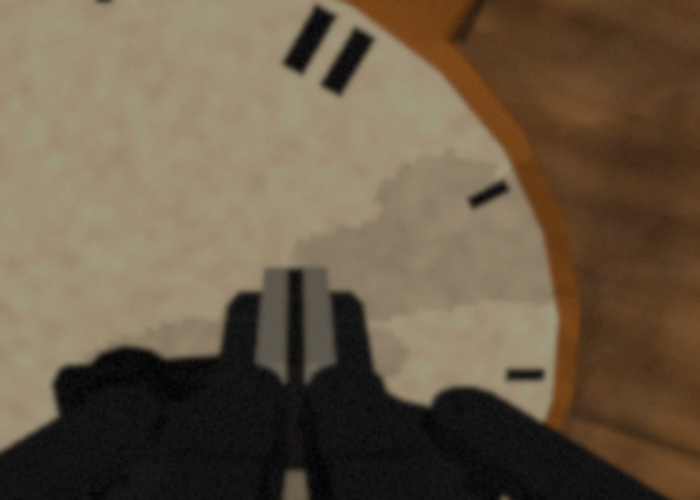

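View pics/t4.png

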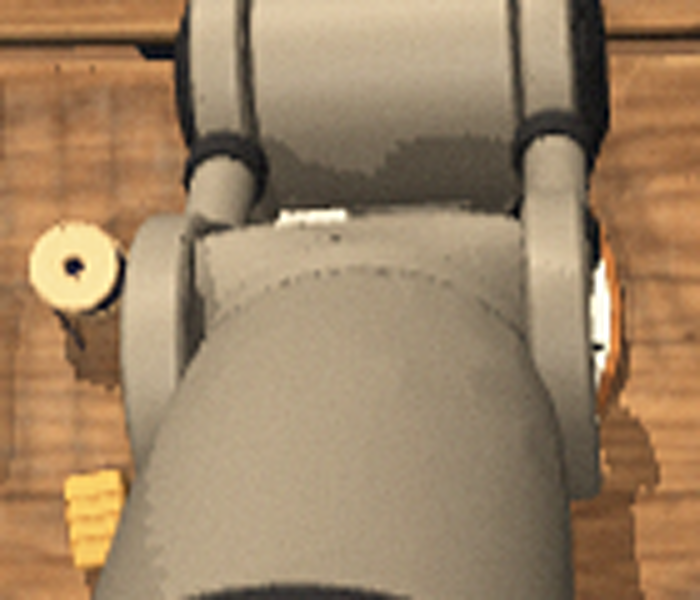

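Request:
step_arm([
  {"jaw": 0,"dx": 0,"dy": 1.5,"dz": 0,"ax": 0,"ay": 0,"az": 0},
  {"jaw": 0,"dx": 0,"dy": 3,"dz": 0,"ax": 0,"ay": 0,"az": 0},
  {"jaw": 0,"dx": 0,"dy": 3,"dz": 0,"ax": 0,"ay": 0,"az": 0},
])

```text
time_s: 4.87
eef_pos: [543.8, 107.6, 39.9]
ee_rot: [-179.8, -0.0, -69.8]
ft_force: [0.6, 0.3, 1.1]
grip_width: -0.1
```

Request:
step_arm([
  {"jaw": 0,"dx": 0,"dy": -5,"dz": 0,"ax": 0,"ay": 0,"az": 0},
  {"jaw": 0,"dx": 0,"dy": -12,"dz": -3,"ax": 0,"ay": 0,"az": 0},
  {"jaw": 0,"dx": 0,"dy": -15,"dz": -30,"ax": 0,"ay": 0,"az": 0},
  {"jaw": 0,"dx": 0,"dy": -15,"dz": -60,"ax": 0,"ay": 0,"az": 0},
  {"jaw": 0,"dx": 0,"dy": -15,"dz": -90,"ax": 0,"ay": 0,"az": 0},
  {"jaw": 0,"dx": -10,"dy": 5,"dz": -110,"ax": 0,"ay": 0,"az": 0},
  {"jaw": 0,"dx": -20,"dy": 25,"dz": -120,"ax": 0,"ay": 0,"az": 0},
  {"jaw": 0,"dx": -20,"dy": 45,"dz": -120,"ax": 0,"ay": 0,"az": 0},
])

```text
time_s: 5.53
eef_pos: [495.2, 112.2, 162.7]
ee_rot: [-179.5, -0.1, -69.8]
ft_force: [0.4, -0.2, -0.2]
grip_width: 0.1
```

Request:
step_arm([
  {"jaw": 0,"dx": 0,"dy": 25,"dz": 0,"ax": 0,"ay": 0,"az": 0},
  {"jaw": 0,"dx": 0,"dy": 50,"dz": 0,"ax": 0,"ay": 0,"az": 0},
  {"jaw": 0,"dx": 0,"dy": 60,"dz": 0,"ax": 0,"ay": 0,"az": 0},
  {"jaw": 0,"dx": 0,"dy": 60,"dz": 0,"ax": 0,"ay": 0,"az": 0},
])

```text
time_s: 5.87
eef_pos: [437.4, 91.3, 162.6]
ee_rot: [-179.6, -0.1, -69.8]
ft_force: [0.5, -0.6, -0.1]
grip_width: -0.1
```

Run:
```python
from plant import env
from h import *
s=env.state(); pos=s["eef_pos"]; yaw=s["ee_rot"]; print(s["time_s"],pos,yaw,s["ft_force"])
b=env.get_image("wrist")["pixels"]
cv2.imwrite("pics/w5.png",cv2.resize(b,None,fx=1.4,fy=1.4))
```

```text
5.8667 [437.36831128  91.25189777 162.61458183] [-1.79589054e+02 -8.66741670e-02 -6.97610483e+01] [ 0.53160308 -0.56691547 -0.11278946]
```

View pics/w5.png

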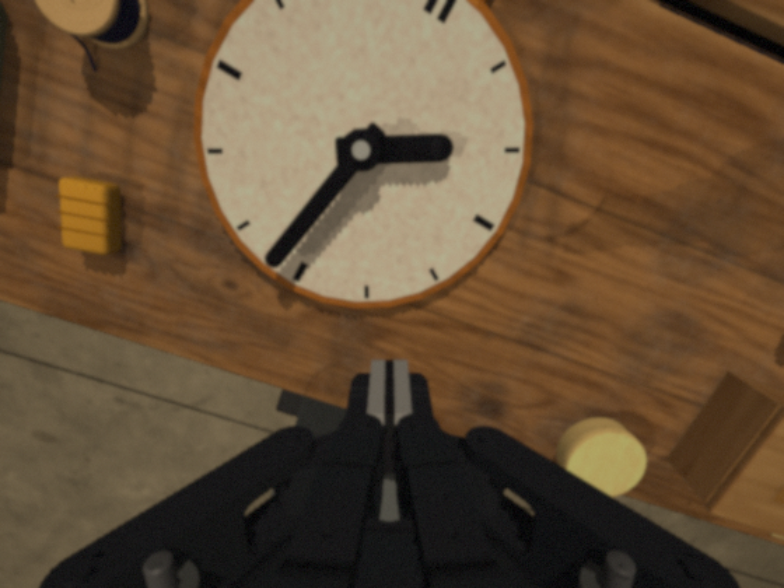

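Wrist view: short hand points right at the 2 bar (pin (361,149), tip (447,147), 2 bar (512,150)); long hand still near 6–7, tip (275,261).

```bash
cat >> h.py <<'E'
from scipy.spatial.transform import Rotation as Ro
def wpose(s,im):
    M=np.eye(4); M[:3,:3]=Ro.from_euler("xyz",s["ee_rot"],degrees=True).as_matrix(); M[:3,3]=s["eef_pos"]
    return M@im["T_tool_cam"]
E
python3 - <<'E'
from plant import env
from h import *
s=env.state(); im=env.get_image("wrist"); P=wpose(s,im)
w=lambda u,v,z: world(im,u/1.4,v/1.4,z,P)
Q={k:w(*v) for k,v in dict(b12=(440,10,11),b6=(300,271,11),b3=(483,222,11),b9=(229,69,11),b2=(512,150,11),b8=(215,151,11),b7=(243,226,11),b1=(498,67,11),pin=(361,149,37),st=(452,147,23),lt=(270,265,34)).items()}
mid=np.mean([Q['b12']+Q['b6'],Q['b3']+Q['b9'],Q['b2']+Q['b8'],Q['b1']+Q['b7']],axis=0)/2
print("centre",mid, "pin",Q['pin'])
a=lambda p,q: np.degrees(np.arctan2(*(q-p)[1::-1]))
for k in Q: print(k,Q[k].round(1),'mid',np.hypot(*(Q[k]-mid)[:2]).round(1),a(mid,Q[k]).round(1),'pin',a(Q['pin'],Q[k]).round(1))
E
```

```text
centre [514.74063035 136.53246458  11.        ] pin [515.46464881 136.62838476  37.        ]
b12 [600.3 120.6  11. ] mid 87.0 -10.6 pin -10.7
b6 [427.5 151.7  11. ] mid 88.5 170.2 pin 170.3
b3 [500.2  49.1  11. ] mid 88.6 -99.4 pin -99.9
b9 [530.5 224.9  11. ] mid 89.7 79.9 pin 80.4
b2 [546.9  50.5  11. ] mid 91.8 -69.5 pin -70.0
b8 [483.1 222.5  11. ] mid 91.6 110.2 pin 110.6
b7 [443.9 195.1  11. ] mid 91.9 140.4 pin 140.7
b1 [585.5  77.9  11. ] mid 91.9 -39.6 pin -40.0
pin [515.5 136.6  37. ] mid 0.7 7.5 pin 0.0
st [534.9  87.5  23. ] mid 53.0 -67.6 pin -68.4
lt [432.4 167.5  34. ] mid 88.0 159.4 pin 159.6
```

Request:
step_arm([
  {"jaw": 0,"dx": -6,"dy": -4,"dz": 0,"ax": 0,"ay": 0,"az": -7},
  {"jaw": 0,"dx": -12,"dy": -8,"dz": 0,"ax": 0,"ay": 0,"az": -14},
  {"jaw": 0,"dx": -18,"dy": -12,"dz": 0,"ax": 0,"ay": 0,"az": -21},
  {"jaw": 0,"dx": -24,"dy": -16,"dz": 0,"ax": 0,"ay": 0,"az": -28},
  {"jaw": 0,"dx": -31,"dy": -21,"dz": 0,"ax": 0,"ay": 0,"az": -35},
  {"jaw": 0,"dx": -31,"dy": -21,"dz": 0,"ax": 0,"ay": 0,"az": -42},
  {"jaw": 0,"dx": -31,"dy": -21,"dz": 0,"ax": 0,"ay": 0,"az": -49},
  {"jaw": 0,"dx": -31,"dy": -21,"dz": 0,"ax": 0,"ay": 0,"az": -56},
])

```text
time_s: 6.63
eef_pos: [450.5, 128.6, 162.9]
ee_rot: [-179.8, -0.6, -13.4]
ft_force: [-0.3, 0.1, -0.2]
grip_width: 0.3
```

Request:
step_arm([
  {"jaw": 0,"dx": 0,"dy": 0,"dz": 20,"ax": 0,"ay": 0,"az": -5},
  {"jaw": 0,"dx": 0,"dy": 0,"dz": 40,"ax": 0,"ay": 0,"az": -5},
  {"jaw": 0,"dx": 0,"dy": 0,"dz": 60,"ax": 0,"ay": 0,"az": -5},
  {"jaw": 0,"dx": 0,"dy": 0,"dz": 60,"ax": 0,"ay": 0,"az": -5},
  {"jaw": 0,"dx": 0,"dy": 0,"dz": 60,"ax": 0,"ay": 0,"az": -5},
])

```text
time_s: 7.05
eef_pos: [451.7, 129.0, 102.4]
ee_rot: [-179.8, -0.5, -8.4]
ft_force: [-0.4, 0.0, -0.1]
grip_width: 0.1
```

```bash
sed -i 's/^C=.*/C=np.array([513.5,135.8])/' h.py
python3 - <<'E'
from plant import env
from h import *
s=env.state(); pos=s["eef_pos"]; yaw=s["ee_rot"][2]; print(s["time_s"],pos,s["ee_rot"],s["ft_force"])
print(rel(target(159.5,5.5,60,yaw,gap=15),pos,yaw))
b=env.get_image("wrist")["pixels"]
cv2.imwrite("pics/w6.png",b)
E
```

```text
7.05 [451.65382544 128.9880916  102.37076235] [-179.84510353   -0.5069475    -8.38079643] [-0.43096653  0.00831001 -0.1438253 ]
[-5.36230527  3.7476555 ]
```

View pics/w6.png

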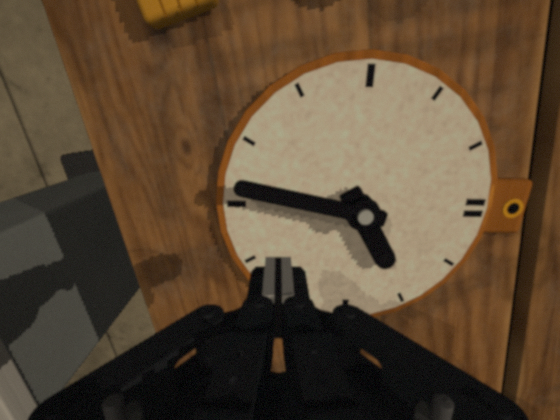

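Fingertip at (278,260) sits on the 5–6 side of the long hand (line (240,187)–(365,215)). Descending to about 25 mm tip height.

Request:
step_arm([
  {"jaw": 0,"dx": -2,"dy": 2,"dz": 20,"ax": 0,"ay": 0,"az": 0},
  {"jaw": 0,"dx": -4,"dy": 4,"dz": 40,"ax": 0,"ay": 0,"az": 0},
  {"jaw": 0,"dx": -5,"dy": 4,"dz": 49,"ax": 0,"ay": 0,"az": 0},
  {"jaw": 0,"dx": -5,"dy": 4,"dz": 53,"ax": 0,"ay": 0,"az": 0},
  {"jaw": 0,"dx": -5,"dy": 4,"dz": 55,"ax": 0,"ay": 0,"az": 0},
  {"jaw": 0,"dx": -5,"dy": 4,"dz": 55,"ax": 0,"ay": 0,"az": 0},
  {"jaw": 0,"dx": -5,"dy": 4,"dz": 55,"ax": 0,"ay": 0,"az": 0},
])

```text
time_s: 7.68
eef_pos: [448.0, 126.1, 49.0]
ee_rot: [-179.8, -0.7, -8.4]
ft_force: [0.6, -0.8, 0.2]
grip_width: -0.3
```

Run:
```python
from plant import env
from h import *
s=env.state(); pos=s["eef_pos"]; yaw=s["ee_rot"][2]; print(s["time_s"],pos,s["ee_rot"],s["ft_force"])
for az in range(160,-20,-8): print(az,rel(target(az,5.5,60,yaw),pos,yaw).round(1))
b=env.get_image("wrist")["pixels"][150:350,160:440]
cv2.imwrite("pics/w7.png",cv2.resize(b,None,fx=2.5,fy=2.5))
```

```text
7.6833 [448.03826059 126.0548199   49.03429578] [-179.7896296    -0.71596855   -8.37566735] [ 0.55380053 -0.75487123  0.16965068]
160 [  1.  -13.8]
152 [  0.7 -22. ]
144 [  1.5 -30.4]
136 [  3.6 -38.8]
128 [  7.1 -47.1]
120 [ 11.8 -54.9]
112 [ 17.9 -62.1]
104 [ 25.1 -68.3]
96 [ 33.4 -73.5]
88 [ 42.6 -77.2]
80 [ 51.7 -79.5]
72 [ 58.8 -80.8]
64 [ 66.3 -81.2]
56 [ 73.9 -80.6]
48 [ 81.7 -79. ]
40 [ 89.4 -76.3]
32 [ 96.9 -72.3]
24 [103.9 -67.2]
16 [110.3 -60.9]
8 [115.8 -53.5]
0 [120.2 -45.2]
-8 [123.2 -36.1]
-16 [125.1 -28.5]
```

View pics/w7.png

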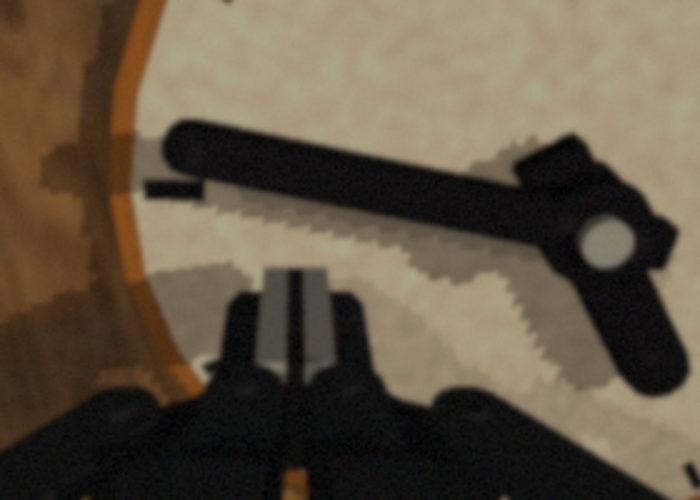

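Request:
step_arm([
  {"jaw": 0,"dx": 1,"dy": -7,"dz": 2,"ax": 0,"ay": 0,"az": 0},
  {"jaw": 0,"dx": 1,"dy": -14,"dz": 3,"ax": 0,"ay": 0,"az": 0},
  {"jaw": 0,"dx": 1,"dy": -22,"dz": 3,"ax": 0,"ay": 0,"az": 0},
  {"jaw": 0,"dx": 1.5,"dy": -30,"dz": 3,"ax": 0,"ay": 0,"az": 0},
  {"jaw": 0,"dx": 3.5,"dy": -39,"dz": 3,"ax": 0,"ay": 0,"az": 0},
  {"jaw": 0,"dx": 7,"dy": -47,"dz": 3,"ax": 0,"ay": 0,"az": 0},
  {"jaw": 0,"dx": 12,"dy": -55,"dz": 3,"ax": 0,"ay": 0,"az": 0},
  {"jaw": 0,"dx": 18,"dy": -62,"dz": 3,"ax": 0,"ay": 0,"az": 0},
])

```text
time_s: 8.4
eef_pos: [475.3, 185.8, 46.5]
ee_rot: [-179.8, -0.7, -8.3]
ft_force: [-0.0, -0.3, -0.5]
grip_width: 0.1
```

Run:
```python
from plant import env
from h import *
s=env.state(); pos=s["eef_pos"]; yaw=s["ee_rot"][2]; print(s["time_s"],pos,s["ee_rot"],s["ft_force"])
for az in range(112,-20,-8): print(az,rel(target(az,5.5,60,yaw),pos,yaw).round(1))
b=env.get_image("wrist")["pixels"][100:350,160:440]
cv2.imwrite("pics/w8.png",cv2.resize(b,None,fx=2.3,fy=2.3))
```

```text
8.4 [475.26396086 185.80402206  46.46858858] [-179.79215998   -0.70461887   -8.33366504] [-0.01969326 -0.27868979 -0.52028852]
112 [-0.4  1. ]
104 [ 6.9 -5.3]
96 [ 15.2 -10.4]
88 [ 24.4 -14.1]
80 [ 33.5 -16.4]
72 [ 40.6 -17.7]
64 [ 48.1 -18.1]
56 [ 55.7 -17.5]
48 [ 63.5 -15.9]
40 [ 71.2 -13.1]
32 [78.7 -9.2]
24 [85.7 -4. ]
16 [92.1  2.3]
8 [97.5  9.6]
0 [101.9  18. ]
-8 [105.  27.]
-16 [106.9  34.7]
```

View pics/w8.png

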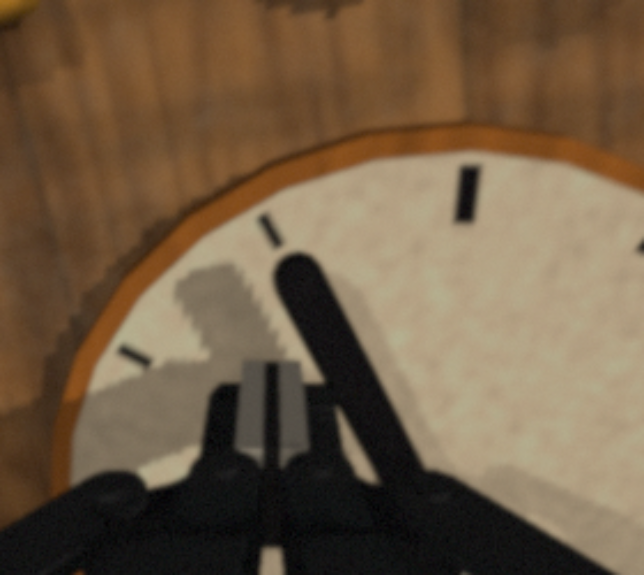

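The long hand is now near the 8 bar (its tip at (297,270)), pushed along cleanly. Continue.

Request:
step_arm([
  {"jaw": 0,"dx": 7,"dy": -5,"dz": 0,"ax": 0,"ay": 0,"az": 0},
  {"jaw": 0,"dx": 15,"dy": -10.5,"dz": 0,"ax": 0,"ay": 0,"az": 0},
  {"jaw": 0,"dx": 24,"dy": -14,"dz": 0,"ax": 0,"ay": 0,"az": 0},
  {"jaw": 0,"dx": 33,"dy": -16.5,"dz": 0,"ax": 0,"ay": 0,"az": 0},
  {"jaw": 0,"dx": 40,"dy": -17.5,"dz": 0,"ax": 0,"ay": 0,"az": 0},
  {"jaw": 0,"dx": 48,"dy": -18,"dz": 0,"ax": 0,"ay": 0,"az": 0},
  {"jaw": 0,"dx": 56,"dy": -17.5,"dz": 0,"ax": 0,"ay": 0,"az": 0},
  {"jaw": 0,"dx": 63,"dy": -16,"dz": 0,"ax": 0,"ay": 0,"az": 0},
])

```text
time_s: 9.12
eef_pos: [542.5, 193.1, 47.7]
ee_rot: [-179.7, -0.9, -8.3]
ft_force: [-1.2, 0.6, 0.1]
grip_width: -0.3
```

Run:
```python
from plant import env
from h import *
s=env.state(); pos=s["eef_pos"]; yaw=s["ee_rot"][2]; print(s["time_s"],pos,s["ee_rot"],s["ft_force"])
for az in list(range(48,-5,-8))+[-4,-9.7]: print(az,rel(target(az,5.5,60,yaw),pos,yaw).round(1))
b=env.get_image("wrist")["pixels"][100:350,160:440]
cv2.imwrite("pics/w9.png",cv2.resize(b,None,fx=2.3,fy=2.3))
```

```text
9.1167 [542.54764412 193.12014271  47.73893666] [-179.71499127   -0.85420655   -8.33903423] [-1.16303739  0.56915837  0.09933916]
48 [-2.   1.1]
40 [5.7 3.9]
32 [13.2  7.8]
24 [20.2 12.9]
16 [26.6 19.2]
8 [32.  26.6]
0 [36.4 34.9]
-4 [38.1 39.4]
-9.7 [40.  45.7]
```

View pics/w9.png

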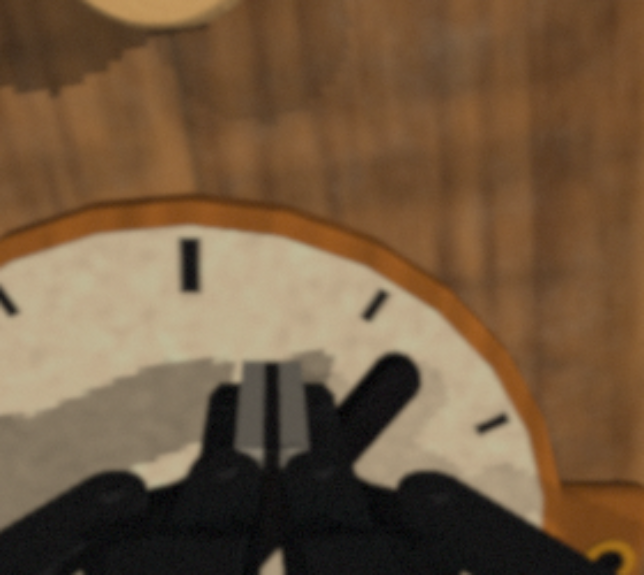

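Long hand tip at (395,375), between the 10 and 11 bars. Continue, stopping just short of 12.

Request:
step_arm([
  {"jaw": 0,"dx": 6,"dy": 4,"dz": 1,"ax": 0,"ay": 0,"az": 0},
  {"jaw": 0,"dx": 13,"dy": 8,"dz": 1,"ax": 0,"ay": 0,"az": 0},
  {"jaw": 0,"dx": 20,"dy": 13,"dz": 1,"ax": 0,"ay": 0,"az": 0},
  {"jaw": 0,"dx": 26.5,"dy": 19,"dz": 1,"ax": 0,"ay": 0,"az": 0},
  {"jaw": 0,"dx": 32,"dy": 26.5,"dz": 1,"ax": 0,"ay": 0,"az": 0},
  {"jaw": 0,"dx": 36,"dy": 35,"dz": 1,"ax": 0,"ay": 0,"az": 0},
  {"jaw": 0,"dx": 38,"dy": 40,"dz": 1,"ax": 0,"ay": 0,"az": 0},
  {"jaw": 0,"dx": 38,"dy": 40,"dz": 1,"ax": 0,"ay": 0,"az": 0},
])

```text
time_s: 9.83
eef_pos: [576.0, 145.9, 47.3]
ee_rot: [-179.7, -1.0, -8.5]
ft_force: [-0.0, 0.1, 0.9]
grip_width: -0.2
```

Run:
```python
from plant import env
from h import *
s=env.state(); pos=s["eef_pos"]; yaw=s["ee_rot"][2]; print(s["time_s"],pos,s["ee_rot"],s["ft_force"])
for az in [0,-4,-7,-9.7]: print(az,rel(target(az,5.5,60,yaw),pos,yaw).round(1))
b=env.get_image("wrist")["pixels"][100:350,160:440]
cv2.imwrite("pics/w10.png",cv2.resize(b,None,fx=2.3,fy=2.3))
```

```text
9.8333 [576.0148907  145.89566993  47.32146656] [-179.71311428   -0.95542668   -8.46262609] [-0.00545662  0.1112644   0.91872585]
0 [-3.6 -6.9]
-4 [-1.9 -2.5]
-7 [-0.8  1. ]
-9.7 [-0.   3.8]
```

View pics/w10.png

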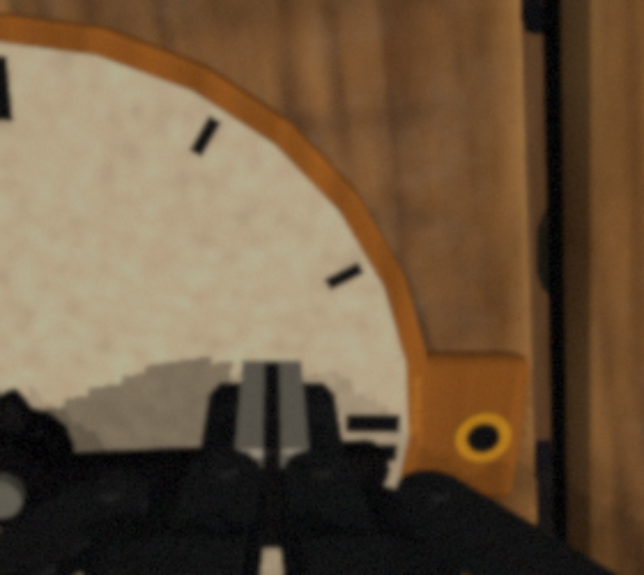

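Request:
step_arm([
  {"jaw": 0,"dx": 0,"dy": 1.5,"dz": 0,"ax": 0,"ay": 0,"az": 0},
  {"jaw": 0,"dx": 0,"dy": 3,"dz": 0,"ax": 0,"ay": 0,"az": 0},
  {"jaw": 0,"dx": 0,"dy": 3,"dz": 0,"ax": 0,"ay": 0,"az": 0},
])

```text
time_s: 10.13
eef_pos: [575.2, 143.6, 47.4]
ee_rot: [-179.7, -1.0, -8.4]
ft_force: [-0.0, 0.5, 0.6]
grip_width: -0.1
```

Request:
step_arm([
  {"jaw": 0,"dx": 0,"dy": -5,"dz": 0,"ax": 0,"ay": 0,"az": 0},
  {"jaw": 0,"dx": 0,"dy": -12,"dz": -3,"ax": 0,"ay": 0,"az": 0},
  {"jaw": 0,"dx": 0,"dy": -15,"dz": -30,"ax": 0,"ay": 0,"az": 0},
  {"jaw": 0,"dx": 0,"dy": -15,"dz": -60,"ax": 0,"ay": 0,"az": 0},
  {"jaw": 0,"dx": 0,"dy": -15,"dz": -90,"ax": 0,"ay": 0,"az": 0},
  {"jaw": 0,"dx": -20,"dy": 10,"dz": -110,"ax": 0,"ay": 0,"az": 0},
  {"jaw": 0,"dx": -40,"dy": 40,"dz": -120,"ax": 0,"ay": 0,"az": 0},
  {"jaw": 0,"dx": -55,"dy": 70,"dz": -120,"ax": 0,"ay": 0,"az": 0},
])

```text
time_s: 10.8
eef_pos: [508.4, 82.8, 168.9]
ee_rot: [-179.7, -1.2, -8.3]
ft_force: [1.0, -1.4, -0.8]
grip_width: -0.3
```

Request:
step_arm([
  {"jaw": 0,"dx": 0,"dy": 25,"dz": 0,"ax": 0,"ay": 0,"az": 0},
  {"jaw": 0,"dx": 0,"dy": 40,"dz": 0,"ax": 0,"ay": 0,"az": 0},
  {"jaw": 0,"dx": 0,"dy": 40,"dz": 0,"ax": 0,"ay": 0,"az": 0},
  {"jaw": 0,"dx": 0,"dy": 40,"dz": 0,"ax": 0,"ay": 0,"az": 0},
])

```text
time_s: 11.13
eef_pos: [502.9, 43.4, 169.1]
ee_rot: [-179.6, -1.3, -8.4]
ft_force: [0.6, -0.1, -0.4]
grip_width: 0.2
```

Run:
```python
from plant import env
from h import *
s=env.state(); print(s["time_s"],s["eef_pos"],s["ee_rot"],s["ft_force"])
b=env.get_image("wrist")["pixels"]
cv2.imwrite("pics/w11.png",cv2.resize(b,None,fx=1.4,fy=1.4))
```

```text
11.1333 [502.89296578  43.37173637 169.12843052] [-179.63321798   -1.27423359   -8.35209143] [ 0.62332991 -0.08206508 -0.38605833]
```

View pics/w11.png

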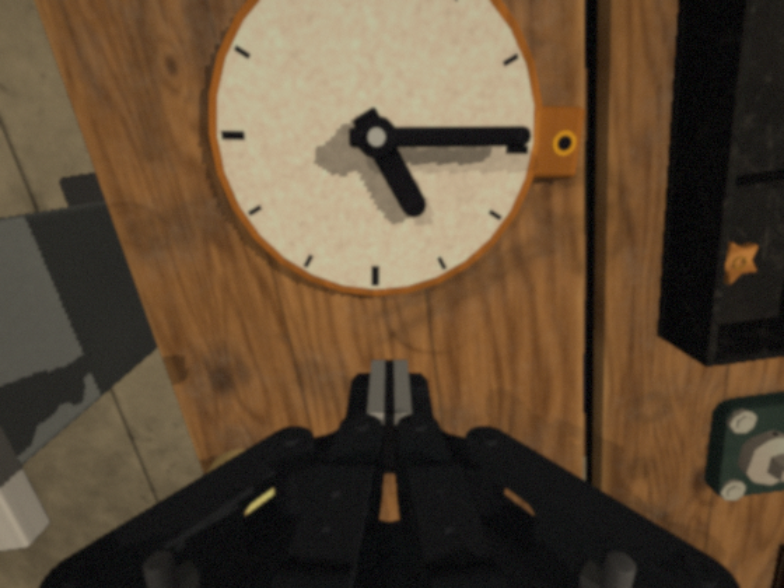

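Run:
```python
from plant import env
from h import *
s=env.state(); im=env.get_image("wrist"); P=wpose(s,im)
w=lambda u,v,z: world(im,u/1.4,v/1.4,z,P)
Q={k:w(*v) for k,v in dict(b6=(232,135,11),b3=(375,275,11),b2=(442,263,11),b4=(308,260,11),b5=(254,210,11),b1=(495,215,11),b7=(242,52,11),b11=(510,60,11),pin=(376,137,37),st=(416,213,23),lt=(531,135,34),tab=(565,143,10)).items()}
mid=np.mean([Q['b5']+Q['b11'],Q['b7']+Q['b1']],axis=0)/2
print(mid)
a=lambda p,q: np.degrees(np.arctan2(*(q-p)[1::-1]))
for k in Q: print(k,Q[k].round(1),'mid',np.hypot(*(Q[k]-mid)[:2]).round(1),a(mid,Q[k]).round(1),'pin',a(Q['pin'],Q[k]).round(1))
c=im["pixels"][0:220,140:430]; cv2.imwrite("pics/wc12.png",cv2.resize(c,None,fx=2.7,fy=2.7,interpolation=cv2.INTER_CUBIC))
c=env.get_image("top")["pixels"][140:260,170:310]; cv2.imwrite("pics/t12.png",cv2.resize(c,None,fx=5,fy=5,interpolation=cv2.INTER_CUBIC))
```

```text
[512.80826098 137.01470017  11.        ]
b6 [424.7 152.   11. ] mid 89.3 170.3 pin 170.3
b3 [498.2  49.7  11. ] mid 88.5 -99.5 pin -99.5
b2 [545.1  51.2  11. ] mid 91.7 -69.4 pin -69.4
b4 [454.7  67.1  11. ] mid 90.9 -129.7 pin -129.7
b5 [426.8 105.3  11. ] mid 91.6 -159.8 pin -159.8
b1 [583.6  78.5  11. ] mid 91.8 -39.6 pin -39.6
b7 [442.4 195.3  11. ] mid 91.4 140.4 pin 140.3
b11 [598.4 168.9  11. ] mid 91.4 20.4 pin 20.4
pin [512.8 137.   37. ] mid 0.1 -127.4 pin 0.0
st [530.8  89.3  23. ] mid 51.0 -69.3 pin -69.2
lt [601.4 125.2  34. ] mid 89.4 -7.6 pin -7.6
tab [631.  117.1  10. ] mid 119.9 -9.6 pin -9.5
```

View pics/wc12.png

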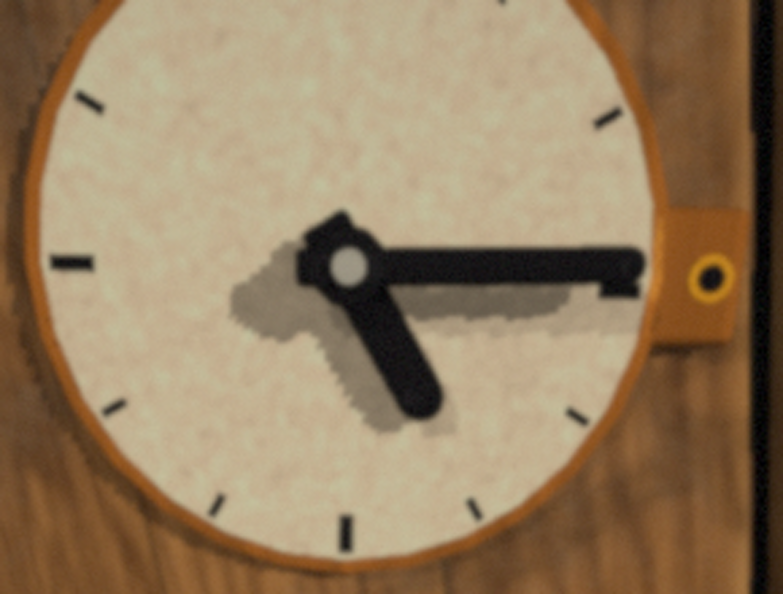

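Both hands are within tolerance. The short hand is under 1° off the 2 mark, and the long hand is about 2° (3 mm) short of 12, against 9.5 mm allowed. The sign's centre is still where it started, to within measuring error, and the tool is clear of it, so I'm handing in.

Run:
```python
from plant import env
print(env.state()["time_s"]); print(env.sign_off())
```

```text
11.2833
the job is handed in; nothing more can be done
None
```

View pics/t12.png

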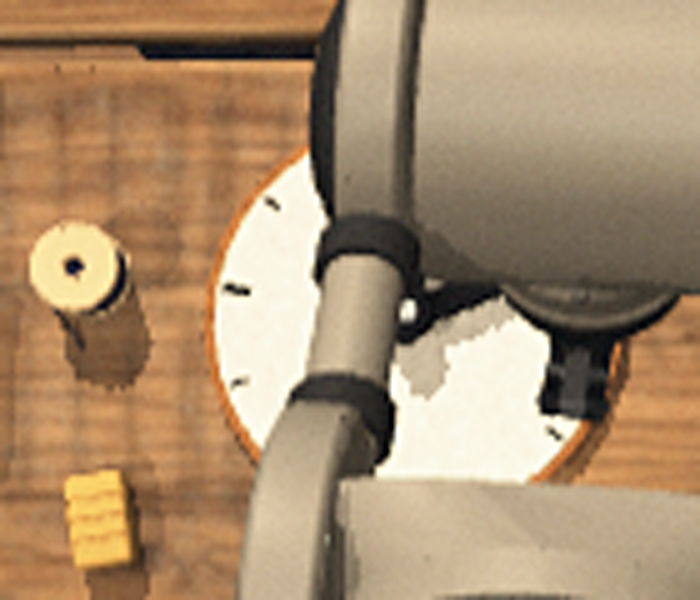

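The clock reads two o'clock and the job is handed in, after 11.3 s of the 69 s allowed. I used the shut fingertips to push the short hand, then the long hand, clockwise from the side. Force readings between pushes stayed at about 2 N or less.

| Check in the last wrist picture | Measured | Target |
|---|---|---|
| Short hand direction | −69.3° | −69.4° (2 mark) |
| Long hand direction | −7.6° | about −9.6° (12 mark) |

- **Short hand:** under 1° off. An earlier wrist picture put it about 1.5° off. Both are well inside the 9° allowed.
- **Long hand:** about 2° short of 12, roughly 3 mm at the tip against 9.5 mm allowed.
- **Sign:** the three centre measurements agree within about 4 mm, close to the camera calibration error, so it did not move noticeably.
- **Things round it:** in the last top picture the spool and the wax block are where they started. I did not re-check the stamp and the tin, but the gripper's path stayed well away from both.
- **Robot:** it ended with the fingertips about 147 mm above the surface, touching nothing.

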